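Lay the tin down in the altar tray

TASK

The tin canister standing on end in the bamboo tray should be stowed lying down, without picking it up. Push it near its top with the fingertips so that it tips over and lies flat in the tray towards the tray's empty end; then push on its foot to slide it along until its cap is up against the end wall there. Never lift or carry the tin, and leave the bowl, the lighter and the Buddha head where they stand.

Things in the scene. Friction and masses are not known exactly. Their poses are not given: they have to be found in the camera images.
- tray: Open bamboo tray, fixed to the slab, 245 x 90 mm outside, 19 mm high; walls and floor 5 mm thick, so inside it is 235 x 80 mm, its floor 5 mm above the slab and its walls 14 mm high above that floor. Origin: centre of its underside. Its x axis runs along the length towards the empty end (inner face of that end wall at x = +117.5 mm); the tin stands near the other end.
- tin: Flat-sided aluminium tin with round twist cap, loose, 0.15-0.28 kg, standing on end in the tray. Body 32 (its x) x 50 (its y) x 108 mm high, plus a cap 28 mm across, 17 mm high: 125 mm in all. Origin: centre of its foot (underside); z towards the cap. Standing, its x lies along the tray's x within 3 degrees: its broad sides face the tray's ends. Lying it is 32 mm thick.
- tin_mid (a point): Point inside the tin on its axis, half way up (62.5 mm from its foot). Pushed near the top the tin tips about its bottom edge and falls by itself once leaned over about 16 degrees.
- tin_cap (a point): Centre of the cap's flat top, 125 mm from the foot along the tin's axis. After a steady tipping push the cap lies some 30 to 60 mm short of the end wall; the lying tin slides under about 1 to 3 N.
- bowl: Celadon incense bowl, 104 mm across, 50 mm high, loose; origin at the centre of its underside. To be left alone.
- lighter: Chrome push-button table lighter, 40 x 30 mm, 67 mm high, loose; origin at the centre of its underside. To be left alone.
- head: Small white porcelain Buddha head on a round wooden foot, 72 mm across, 121 mm high, loose; origin at the centre of its underside. To be left alone.
Not all that is in view belongs to the job. Several things have the shape of the tin; the one meant has the colours described above.

How it is judged:
On the way, in this order (a step that is already met when the one before it is completed fails the run):
1. the tin has been tipped over and lies flat in the tray, cap towards the empty end (angle between tin's own z axis and vertical between 1.5 and 1.64 rad and z of tin_mid in the frame of tray below 0.026 m and y of tin_mid in the frame of tray between -0.025 and 0.025 m and angle between the z axis of tin and the x axis of tray, either way round below 0.26 rad and x of tin_cap in the frame of tray above 0.03 m), for 0.2 s.
2. the lying tin has been slid until its cap is against the end wall (angle between tin's own z axis and vertical between 1.5 and 1.64 rad and z of tin_mid in the frame of tray below 0.026 m and y of tin_mid in the frame of tray between -0.025 and 0.025 m and angle between the z axis of tin and the x axis of tray, either way round below 0.26 rad and x of tin_cap in the frame of tray above 0.1115 m), for 0.2 s.
At the end, for the whole second after the job is handed in: The tin lies flat on the tray's floor between the walls (axis within about 4 degrees of level and 15 degrees of the tray's length), its cap within 6 mm of the end wall of the end that was empty, at rest and released (all of step 2 and linear speed of tin below 0.01 m/s and angular speed of tin below 0.1 rad/s); the robot touches nothing.
It fails at once if the tin is lifted or carried (height (world z) of tin_mid above 0.085 m or height (world z) of tin above 0.045 m).
It fails at once if the bowl, the lighter or the Buddha head is moved (over 15 mm) or tipped (distance of any of bowl, lighter, head from where it was at the start of the episode above 0.015 m or angle between any of bowl, lighter, head's own z axis and vertical above 0.25 rad).
It also fails if it takes over 38 s, if anything falls off the work surface, if the arm or the gripper's body presses on something with over 40 N, if the wrist force passes 120 N, or if a joint passes its speed limit or range.

ROBOT

A 7-joint arm with a two-finger parallel gripper is mounted at the origin on the work surface. World frame = base frame: x ahead of the robot, y to its left, z up, the work surface at z = 0. Lengths are in m, angles in rad, forces in N, time in s.
With the tool pointing down it reaches from about 0.4 to 0.85 m from the base axis. Payload 10.4 kg.
Tool frame: the origin (TCP) lies midway between the tips of the shut fingers; the grasp point (between the pads) lies 19 mm behind it; z points along the fingers, y is the line along which they close (so a half turn about z gives the same grasp; the last joint's range is limited). The gripper opens to 87 mm and grips with 3 to 60 N. Pads are 19 mm wide; open, the fingers measure 117 mm over their backs; the gripper's body (75 mm by 190 mm) begins 51 mm behind the grasp point.
Start: joints at [-1.319, 0.332, -0.065, 1.46, 0.022, 1.35, -0.088], TCP at [0.17, 0.602, 0.223] pointing down, gripper open.
Joint ranges: [-2.6, 2.6], [-0.5, 2.12], [-1.47, 1.34], [0.16, 2.42], [-1.27, 4.41], [0.06, 2.06], [-2.6, 2.6]. Speed limits (rad/s): [2.22, 2.22, 2.79, 2.79, 3.14, 3.14, 3.14].

INTERFACE

Orientations are given as a unit quaternion [x, y, z, w].
In Python, from bench import r gives the robot as it stands.
- The arm moves only by the tool move_arm, never from a script. Its argument "targets" is a list of rows, each a list of 3 entries, a list of its own where there are three numbers: the shift along the tool's x, y, z in cm, then the turn, a rotation vector about the tool's x, y, z in rad, then the opening in per cent of the stroke, from 0 (shut) to 100 (fully open). In form: [[[x, y, z], [wx, wy, wz], gripper], ...]. A call has 1 to 20 rows; each row shifts and turns the commanded pose from where the row before left it, along the tool's axes as they then stand; what a row does not reach is not made up. A row lasts 1/8 s, in which the tool goes at most 62.5 mm and 10.7 degrees, less where a joint would pass 70% of its speed; a pose out of reach is approached as far as the arm can. A call with a gripper value outside its range is refused whole. The fingers move at their own pace and stop on an object; "grip_force" is the grip in N (left out, the last holds). Time passes only in rows, so rows that do not move let the fingers close. It gives the time, the measured TCP pose, the force, the opening and the grip force at its end, in the units of the state.
- r.read_state(): the state, without advancing time (a new reading comes with each control period).
- r.camera(name): name is "scene" or "top" or "wrist"; returns a dict with "image" (480x640x3 uint8, blue, green, red), "vertical_fov" (degrees; the focal length in pixels is half the picture's height over the tangent of half this angle, whatever the lens; pixels are square), "cx", "cy" (the principal point, pixels), "k1" (the pictures are not rectified: a ray, as slopes to the right and down, at radius r is drawn at 1 + k1 r^2 times it, then the intrinsics apply), "cam_to_world" (4x4, takes a point from camera to world coordinates). Camera axes: x right, y down, z forward; pixel columns grow to the right and rows downward; lengths in m; the calibration is good to about 2 mm. A picture is of the moment at which its call begins. There is no depth.
- r.close_job(): hands the job in; it is judged then, once.
The state is a dict: "time": time; "joint_positions": joint angles; "joint_vel": joint speeds; "joint_torque": joint torques, N m; "ee_pos": TCP position; "eef_rot": TCP orientation; "ft_force": force on the tool from outside, world axes, zero at the start; "torque": the same for the moment, N m; "width": finger opening in m; "grip_force": force on a finger pad.
Only numpy, scipy, OpenCV 4.12 (cv2) and the standard library are available. Lean on these libraries where they do the work, as an engineer would, in place of code of your own. Each camera call takes 0.05 s, during which the arm holds its last target. There are 200 camera calls.

## Working session

There is one attempt and no reset: what is moved stays moved. The work goes in short steps, Python scripts to look and compute and a tool call to move; the robot and the scene stay as the last step left them, time stands still between calls to the robot, and variables do not carry over. Pictures are saved under pics/ and viewed, at most 10 in all, crops included, and the job is handed in when it is done.

Besides the shell and the picture viewer there is one more tool, called after ">>>" in YAML: its name, and indented under it one key for each argument. move_arm: Moves the arm, as the interface text tells. Its arguments: {"type":"object","properties":{"targets":{"type":"array"},"grip_force":{"type":"number"}},"required":["targets"]}

```bash
mkdir -p pics
cat > h.py <<'E'
import numpy as np, cv2
from bench import r
def ray(c,u,v):
    f=240/np.tan(np.radians(c["vertical_fov"])/2)
    K=np.array([[f,0,c["cx"]],[0,f,c["cy"]],[0,0,1.]])
    p=cv2.undistortPoints(np.array([[[u,v]]],float),K,np.array([c["k1"],0,0,0.]))[0,0] 
    T=np.array(c["cam_to_world"]); d=T[:3,:3]@np.array([p[0],p[1],1]); return T[:3,3],d
def onz(c,u,v,z):
    o,d=ray(c,u,v); return o+d*(z-o[2])/d[2]
E
python3 - <<'E'
from h import *
import pickle
cs={n:r.camera(n) for n in("scene","top")}
pickle.dump(cs,open("c0.pkl","wb"))
for n,c in cs.items():
    cv2.imwrite(f"pics/{n}0.png",c["image"]); print(n,c["vertical_fov"],c["k1"],np.round(c["cam_to_world"],3).tolist())
s=r.read_state(); print(s["time"],s["ee_pos"],s["eef_rot"],s["width"],s["ft_force"])
E
```

```text
scene 52.606487665901454 -0.12813966953253883 [[-0.657, 0.618, -0.432, 1.034], [0.754, 0.54, -0.373, 0.393], [0.003, -0.571, -0.821, 0.962], [0.0, 0.0, 0.0, 1.0]]
top 43.834916764845694 -0.13033980977958712 [[0.004, -0.981, 0.192, 0.382], [-1.0, -0.005, -0.0, 0.005], [0.001, -0.192, -0.981, 1.237], [0.0, 0.0, 0.0, 1.0]]
0.1 [0.16951622 0.60121405 0.22185139] [ 1.36981303e-01  9.90573433e-01 -6.26681472e-04 -5.77795109e-05] 0.08686174740057433 [-0.07103175 -0.79879651 -0.29233311]
```

View pics/scene0.png

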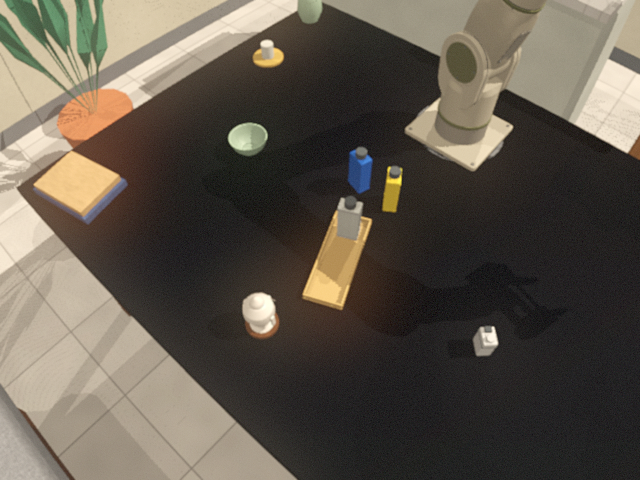

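View pics/top0.png

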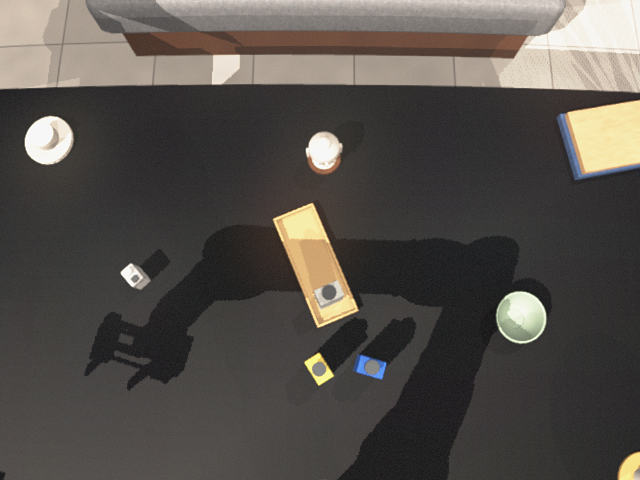

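The scene view shows the grey tin at about (349,218) in the tray, with the empty end at (325,300). In the top view the tray corners are near (274,219), (314,204), (357,311) and (319,327), and the tin's cap is at (329,292). The blue (371,366) and yellow (319,369) look-alikes stand behind it and the head is at (324,150).

Run:
```python
from h import *
import pickle
cs=pickle.load(open("c0.pkl","rb"))
c=cs["top"]; im=c["image"]; hsv=cv2.cvtColor(im,cv2.COLOR_BGR2HSV)
m=cv2.inRange(hsv,(8,60,60),(28,255,255)); roi=np.zeros_like(m); roi[190:340,260:370]=255; m&=roi
pts=np.argwhere(m)[:,::-1]
P=np.array([onz(c,u,v,.019)[:2] for u,v in pts],np.float32)
rc=cv2.minAreaRect(P); print("rect",rc); B=cv2.boxPoints(rc); print(B)
# scene view corners too
s=cs["scene"]; hs=cv2.cvtColor(s["image"],cv2.COLOR_BGR2HSV)
m2=cv2.inRange(hs,(8,60,60),(28,255,255)); roi[:]=0; roi[205:315,295:375]=255; m2&=roi
P2=np.array([onz(s,u,v,.019)[:2] for u,v in np.argwhere(m2)[:,::-1]],np.float32)
print("scene rect",cv2.minAreaRect(P2))
for n,u,v,z in [("cap",329,292,.13),("head",324,135,.121),("headfoot",324,165,0.01),("yel",319,369,.125),("blue",372,367,.125)]:
    print(n,np.round(onz(c,u,v,z),3))
for n,u,v,z in [("cap",350.5,202,.13),("yel",395,171,.125),("blue",361,152,.125),("headfoot",262,325,.01)]:
    print(n,np.round(onz(s,u,v,z),3))
cv2.imwrite("pics/crop.png",np.hstack([cv2.resize(im[195:335,260:400],(400,400),interpolation=2),cv2.resize(s["image"][185:315,290:420],(400,400),interpolation=2)]))
```

```text
rect ((0.5783573985099792, 0.02497352659702301), (0.28063639998435974, 0.1419772505760193), 22.78257942199707)
[[ 0.4214974   0.03608752]
 [ 0.476476   -0.09481278]
 [ 0.7352174   0.01385953]
 [ 0.6802388   0.14475983]]
scene rect ((0.5745598673820496, 0.02027490735054016), (0.28301742672920227, 0.18250717222690582), 40.977333068847656)
cap [ 0.494 -0.009  0.13 ]
head [0.805 0.002 0.121]
headfoot [0.779 0.001 0.01 ]
yel [0.353 0.009 0.125]
blue [ 0.357 -0.088  0.125]
cap [ 0.496 -0.004  0.13 ]
yel [0.353 0.013 0.125]
blue [ 0.358 -0.084  0.125]
headfoot [0.8  0.01 0.01]
```

View pics/crop.png

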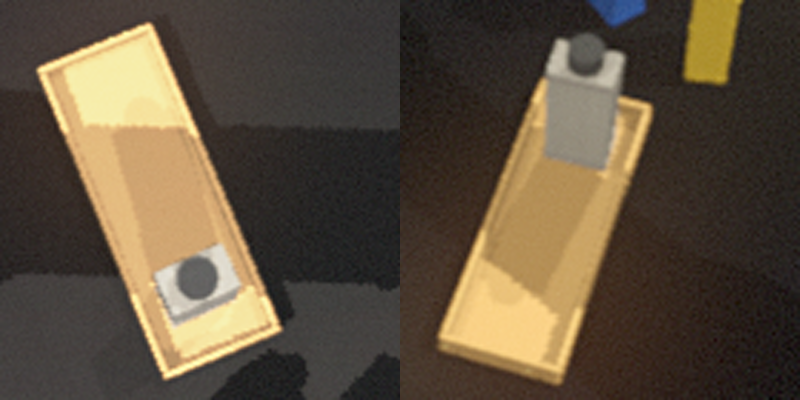

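The crop shows the tray clearly. Its top-view corners are at crop (38,70), (152,24), (282,328) and (165,378). The tin's top face is around (197,283) with the cap at (197,277), square to the tray. The mask was too loose, so I'll use the corners.

Run:
```python
from h import *
import pickle
cs=pickle.load(open("c0.pkl","rb")); c=cs["top"]; s=cs["scene"]
k=2.857
f=lambda x,y:(260+x/k-.5,195+y/k-.5)
C=np.array([onz(c,*f(*p),.019)[:2] for p in[(38,70),(152,24),(282,328),(165,378)]])
print(C.round(4).tolist(),[np.linalg.norm(C[i]-C[i-1]).round(4) for i in range(4)])
ctr=C.mean(0); ax=(C[0]+C[1]-C[2]-C[3]); ax/=np.linalg.norm(ax); print("tray",ctr,np.degrees(np.arctan2(ax[1],ax[0])))
R=np.array([ax,[-ax[1],ax[0]]])
def intray(p): return (R@(np.array(p[:2])-ctr)).round(4)
# scene corners
g=lambda x,y:(290+(x-400)/3.077-.5,185+y/3.077-.5)
for p in[(840-400+400,348)][:0]: pass
S=[onz(s,*g(*p),.019)[:2] for p in[(841-0-0,0)][:0]]
for p in[(440,346),(562,373),(651,104)]: print("scene corner",intray(onz(s,*g(*p),.019)))
for n,cc,uv in [("cap top",c,f(197,277)),("cap scene",s,g(586,48))]: print(n,intray(onz(cc,*uv,.13)))
for p in[(155,270),(223,245),(241,292),(175,323)]: print("shoulder",intray(onz(c,*f(*p),.113)))
for n,q in[("yel",(.353,.011)),("blue",(.357,-.086)),("head",(.79,.003))]: print(n,intray(q))
```

```text
[[0.6576, 0.1078], [0.6927, 0.0245], [0.47, -0.0697], [0.4343, 0.0134]] [np.float64(0.2425), np.float64(0.0904), np.float64(0.2418), np.float64(0.0905)]
tray [0.56363195 0.01901645] 22.92773998712115
scene corner [ 0.1282 -0.0393]
scene corner [0.1214 0.0489]
scene corner [-0.1248  0.0465]
cap top [-0.0737  0.0021]
cap scene [-0.0757  0.0028]
shoulder [-0.0572  0.0251]
shoulder [-0.0592 -0.0229]
shoulder [-0.0925 -0.0217]
shoulder [-0.0946  0.0263]
yel [-0.1971  0.0747]
blue [-0.2312 -0.0162]
head [ 0.2022 -0.1029]
```

>>> move_arm:
  targets:
    - [[-4.4,-2.7,0],[0,0,0],0]
    - [[-4.4,-2.7,0],[0,0,0],0]
    - [[-4.4,-2.7,0],[0,0,0],0]
    - [[-4.4,-2.7,0],[0,0,0],0]
    - [[-4.4,-2.7,0],[0,0,0],0]
    - [[-4.4,-2.7,0],[0,0,0],0]
    - [[-4.4,-2.7,0],[0,0,0],0]
    - [[-4.4,-2.7,0],[0,0,0],0]
    - [[-1.3,-5.4,0],[0,0,0],0]
    - [[-1.3,-5.4,0],[0,0,0],0]
    - [[-1.3,-5.4,0],[0,0,0],0]
    - [[-1.3,-5.4,0],[0,0,0],0]
    - [[-1.3,-5.4,0],[0,0,0],0]
    - [[-1.3,-5.4,0],[0,0,0],0]

```text
time: 1.85
ee_pos: [0.4364, -0.0366, 0.2224]
eef_rot: [0.137, 0.991, 0.0, -0.0]
ft_force: [1.0, 0.5, 0.2]
width: 0.0003
grip_force: 0.0
```

>>> move_arm:
  targets:
    - [[0,0,0],[0,0,0.17],0]
    - [[0,0,0],[0,0,0.17],0]
    - [[0,0,0],[0,0,0.17],0]
    - [[0,0,0],[0,0,0.17],0]
    - [[0,0,0],[0,0,0.17],0]
    - [[0,0,0],[0,0,0.17],0]
    - [[0,0,0],[0,0,0.17],0]
    - [[0,0,0],[0,0,0.17],0]
    - [[0,0,0],[0,0,0.17],0]
    - [[0,0,0],[0,0,0.17],0]
    - [[0,0,0],[0,0,0.17],0]
    - [[0,0,0],[0,0,0.17],0]
    - [[0,0,0],[0,0,0.17],0]
    - [[0,0,0],[0,0,0.17],0]
    - [[0,0,0],[0,0,0.0],0]

```text
time: 3.72
ee_pos: [0.4367, -0.0349, 0.2223]
eef_rot: [0.97, 0.241, -0.0, -0.0]
ft_force: [0.3, 0.0, 0.2]
width: 0.0003
grip_force: 0.0
```

```bash
cat >> h.py <<'E'
from scipy.spatial.transform import Rotation as Ro
ctr=np.array([.564,.0205]); a=np.radians(22.9)
R=np.array([[np.cos(a),np.sin(a)],[-np.sin(a),np.cos(a)]])
def st(goal=None):
    s=r.read_state(); M=Ro.from_quat(s["eef_rot"]).as_matrix(); p=np.array(s["ee_pos"])
    print("t",s["time"],"tray xy",(R@(p[:2]-ctr)).round(4),"z",p[2].round(4),"yaw",np.degrees(np.arctan2(M[1,0],M[0,0])).round(2),"zax",M[:,2].round(3),"F",np.round(s["ft_force"],2),"w",round(s["width"],4),"q",np.round(s["joint_positions"],2))
    if goal is not None:
        w=np.append(ctr+R.T@np.array(goal[:2]),goal[2]); print("shift cm",(100*M.T@(w-p)).round(2))
E
python3 -c "
from h import *
st([-.13,.001,.22])"
```

```text
t 3.725 tray xy [-0.1388 -0.0015] z 0.2223 yaw 27.94 zax [-0.  0. -1.] F [0.34 0.01 0.16] w 0.0003 q [-0.39 -0.11  0.35  1.94  0.04  1.3  -1.14]
shift cm [ 0.9  -0.17  0.23]
```

>>> move_arm:
  targets:
    - [[0,0,0],[0,0,0.087],0]
    - [[0,-0.3,4],[0,0,0],0]
    - [[0,0,4],[0,0,0],0]
    - [[0,0,4],[0,0,0],0]
    - [[0,0,0.7],[0,0,0],0]
    - [[0,0,0],[0,0,0],0]

```text
time: 4.47
ee_pos: [0.4361, -0.0321, 0.0962]
eef_rot: [0.98, 0.199, 0.0, 0.0]
ft_force: [0.1, -0.5, 0.8]
width: 0.0004
grip_force: 0.0
```

Run:
```python
from h import *
st([-.105,.002,.095])
a=r.camera("top")["image"][170:400,240:440]; b=r.camera("scene")["image"][130:330,280:450]
cv2.imwrite("pics/ap.png",np.hstack([cv2.resize(a,(400,460)),cv2.resize(b,(390,460))]))
```

```text
t 4.475 tray xy [-0.1383  0.0013] z 0.0962 yaw 23.01 zax [ 0. -0. -1.] F [ 0.11 -0.45  0.79] w 0.0004 q [-0.38  0.03  0.36  2.1  -0.01  1.01 -1.19]
shift cm [ 3.33 -0.06  0.12]
```

View pics/ap.png

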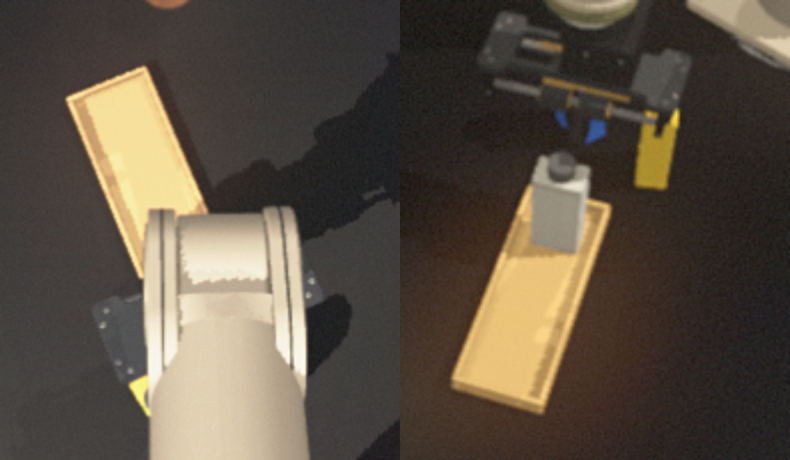

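The crop shows the tin still upright at (560,205) and the gripper behind it. The fingers are clear of the tin and of both decoys. I'll push slowly.

>>> move_arm:
  targets:
    - [[0.8,0,0],[0,0,0],0]
    - [[0.8,0,0],[0,0,0],0]
    - [[0.8,0,0],[0,0,0],0]
    - [[0.5,0,0],[0,0,0],0]
    - [[0.5,0,0],[0,0,0],0]
    - [[0.5,0,0],[0,0,0],0]
    - [[0.5,0,0],[0,0,0],0]
    - [[0.5,0,0],[0,0,0],0]
    - [[0,0,0],[0,0,0],0]

```text
time: 5.7
ee_pos: [0.4812, -0.0129, 0.0955]
eef_rot: [0.98, 0.199, 0.0, 0.0]
ft_force: [-0.6, -0.5, 0.5]
width: 0.0005
grip_force: 0.2
```

Run:
```python
from h import *
st()
b=r.camera("scene")["image"][130:330,280:450]
cv2.imwrite("pics/p1.png",cv2.resize(b,(390,460)))
```

```text
t 5.7 tray xy [-0.0893  0.0015] z 0.0955 yaw 22.92 zax [ 0.  0. -1.] F [-0.58 -0.45  0.47] w 0.0005 q [-0.4   0.13  0.35  2.   -0.05  1.02 -1.19]
```

View pics/p1.png

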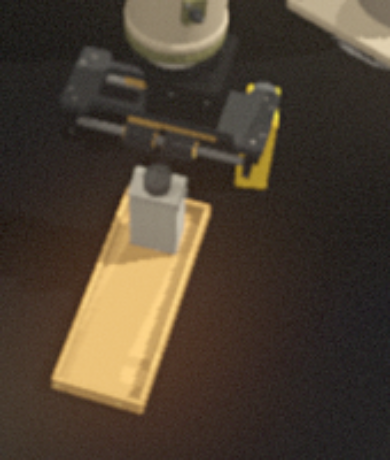

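The tin, at (158,210), has started leaning with the fingers behind its top. I'll keep pushing.

>>> move_arm:
  targets:
    - [[0.4,0,0],[0,0,0],0]
    - [[0.4,0,0],[0,0,0],0]
    - [[0.4,0,0],[0,0,0],0]
    - [[0.4,0,0],[0,0,0],0]
    - [[0.4,0,0],[0,0,0],0]
    - [[0.4,0,0],[0,0,0],0]
    - [[0.4,0,0],[0,0,0],0]
    - [[0,0,0],[0,0,0],0]
    - [[0,0,0],[0,0,0],0]

```text
time: 6.88
ee_pos: [0.5066, -0.0021, 0.0955]
eef_rot: [0.98, 0.199, -0.0, -0.0]
ft_force: [-0.4, 0.1, -0.4]
width: 0.0006
grip_force: 0.0
```

Run:
```python
from h import *
st()
b=r.camera("scene")["image"][130:330,280:450]
cv2.imwrite("pics/p2.png",cv2.resize(b,(390,460)))
```

```text
t 6.875 tray xy [-0.0617  0.0015] z 0.0955 yaw 22.9 zax [-0.  0. -1.] F [-0.43  0.06 -0.4 ] w 0.0006 q [-0.4   0.19  0.35  1.94 -0.07  1.03 -1.19]
```

View pics/p2.png

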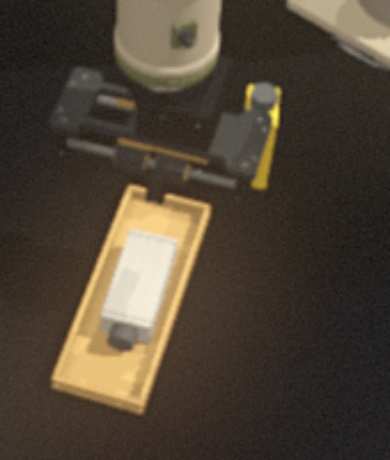

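The tin lies flat in the tray. Its foot's top edge runs from about (128,231) to (178,238), and the cap is at (123,340), short of the end wall.

Run:
```python
from h import *
s=r.camera("scene"); g=lambda x,y:(280+x/(390/170)-.5,130+y/2.3-.5)
T=lambda p:(R@(p[:2]-ctr)).round(4)
for n,x,y,z in[("footL",128,231,.037),("footR",178,238,.037),("shoulder",102,325,.037),("shoulderR",153,331,.037),("capend",122,350,.015),("tray end",(53+145)/2,(386+411)/2,.019)]: print(n,T(onz(s,*g(x,y),z)))
st([-.105,.001,.0955])
```

```text
footL [-0.0533 -0.0232]
footR [-0.0609  0.0276]
shoulder [ 0.06   -0.0135]
shoulderR [0.0511 0.035 ]
capend [0.0683 0.0096]
tray end [0.1269 0.0056]
t 6.975 tray xy [-0.0617  0.0015] z 0.0955 yaw 22.9 zax [-0.  0. -1.] F [ 0.17  0.2  -0.31] w 0.0007 q [-0.4   0.19  0.35  1.94 -0.07  1.03 -1.19]
shift cm [-4.33  0.05  0.  ]
```

>>> move_arm:
  targets:
    - [[-1.2,0,0],[0,0,0],0]
    - [[-1.2,0,0],[0,0,0],0]
    - [[0,0,2],[0,0,0],0]
    - [[0,0,2],[0,0,0],0]
    - [[0,0,2],[0,0,0],0]
    - [[0,0,1.8],[0,0,0],0]
    - [[0,0,0],[0,0,0],0]

```text
time: 7.85
ee_pos: [0.483, -0.0119, 0.0167]
eef_rot: [0.98, 0.198, -0.001, -0.0]
ft_force: [1.3, -0.2, -0.7]
width: 0.0005
grip_force: 0.0
```

```bash
python3 -c "
from h import *
st([-.03,.001,.016])"
```

```text
t 7.85 tray xy [-0.0872  0.0017] z 0.0167 yaw 22.89 zax [-0.002 -0.    -1.   ] F [ 1.33 -0.2  -0.67] w 0.0005 q [-0.38  0.26  0.34  2.05 -0.12  0.85 -1.14]
shift cm [5.72 0.07 0.06]
```

>>> move_arm:
  targets:
    - [[0.5,0,0],[0,0,0],0]
    - [[0.5,0,0],[0,0,0],0]
    - [[0.5,0,0],[0,0,0],0]
    - [[0.5,0,0],[0,0,0],0]
    - [[0.5,0,0],[0,0,0],0]
    - [[0.5,0,0],[0,0,0],0]
    - [[0.5,0,0],[0,0,0],0]
    - [[0.5,0,0],[0,0,0],0]
    - [[0.5,0,0],[0,0,0],0]
    - [[0.5,0,0],[0,0,0],0]
    - [[0.5,0,0],[0,0,0],0]
    - [[0,0,0],[0,0,0],0]

```text
time: 9.35
ee_pos: [0.5359, 0.0103, 0.0176]
eef_rot: [0.98, 0.199, 0.0, -0.0]
ft_force: [-0.5, 0.3, -0.0]
width: -0.0
grip_force: 0.0
```

Run:
```python
from h import *
st()
b=r.camera("scene")["image"][130:330,280:450]
cv2.imwrite("pics/p3.png",cv2.resize(b,(390,460)))
```

```text
t 9.35 tray xy [-0.0298  0.0015] z 0.0176 yaw 22.92 zax [ 0.001  0.    -1.   ] F [-0.52  0.29 -0.01] w -0.0 q [-0.38  0.36  0.32  1.92 -0.15  0.88 -1.16]
```

View pics/p3.png

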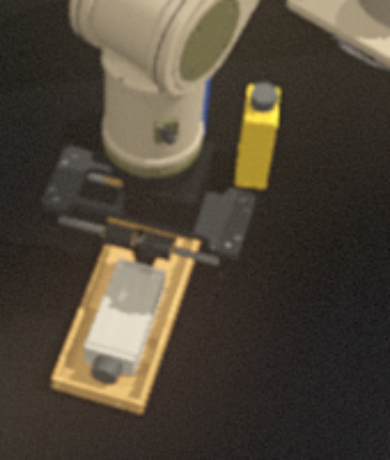

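The cap at (106,372) is still about a centimetre short of the wall, and the tin is straight. I'll push on gently until the force rises.

>>> move_arm:
  targets:
    - [[0.25,0,0],[0,0,0],0]
    - [[0.25,0,0],[0,0,0],0]
    - [[0.25,0,0],[0,0,0],0]
    - [[0.25,0,0],[0,0,0],0]
    - [[0,0,0],[0,0,0],0]

```text
time: 10.02
ee_pos: [0.5449, 0.0141, 0.0175]
eef_rot: [0.98, 0.199, 0.0, -0.0]
ft_force: [-0.6, -1.7, 1.4]
width: 0.0003
grip_force: 0.6
```

>>> move_arm:
  targets:
    - [[0.2,0,0],[0,0,0],0]
    - [[0.1,0,0],[0,0,0],0]

```text
time: 10.28
ee_pos: [0.546, 0.0145, 0.0173]
eef_rot: [0.98, 0.198, -0.001, -0.0]
ft_force: [-11.0, -3.9, 8.1]
width: 0.0005
grip_force: 5.6
```

```bash
python3 -c "
from h import *
st()"
```

```text
t 10.275 tray xy [-0.0189  0.0015] z 0.0173 yaw 22.88 zax [-0.003 -0.    -1.   ] F [-11.03  -3.9    8.07] w 0.0005 q [-0.38  0.38  0.32  1.89 -0.15  0.89 -1.16]
```

The force rose to 11 N at the predicted position, so the cap is on the wall. I'll hold, back off and lift.

>>> move_arm:
  targets:
    - [[0,0,0],[0,0,0],0]
    - [[0,0,0],[0,0,0],0]
    - [[-0.3,0,0],[0,0,0],0]
    - [[-0.8,0,0],[0,0,0],0]
    - [[-1,0,0],[0,0,0],0]
    - [[-1,0,0],[0,0,0],0]
    - [[0,0,-3],[0,0,0],0]
    - [[0,0,-4],[0,0,0],0]
    - [[0,0,-5],[0,0,0],0]
    - [[-3,0,-5],[0,0,0],0]
    - [[-3,0,0],[0,0,0],0]
    - [[0,0,0],[0,0,0],0]

```text
time: 11.78
ee_pos: [0.4621, -0.0213, 0.188]
eef_rot: [0.98, 0.198, 0.001, -0.001]
ft_force: [-0.6, 0.1, -0.3]
width: 0.0006
grip_force: 0.0
```

Run:
```python
from h import *
st()
a=r.camera("top")["image"][130:360,220:420]; b=r.camera("scene")["image"][210:320,290:384]
cv2.imwrite("pics/fin.png",np.hstack([cv2.resize(a,(400,460)),cv2.resize(b,(393,460))]))
```

```text
t 11.775 tray xy [-0.1101  0.0012] z 0.188 yaw 22.83 zax [ 0.001  0.001 -1.   ] F [-0.57  0.13 -0.28] w 0.0006 q [-0.42 -0.02  0.37  1.94  0.01  1.22 -1.23]
```

View pics/fin.png

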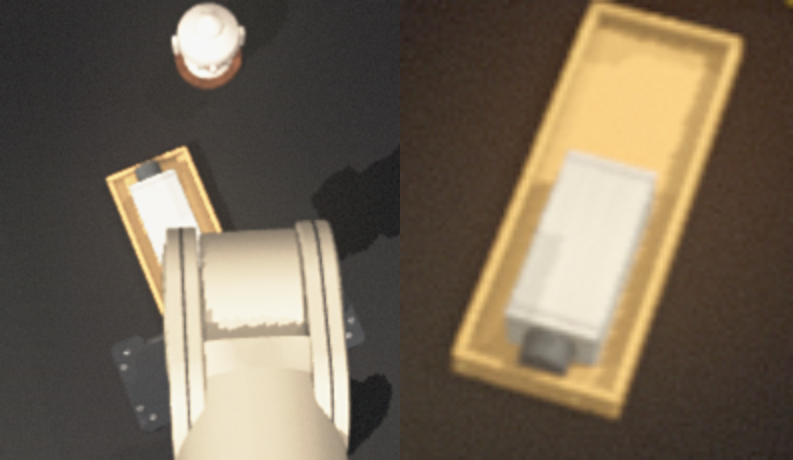

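The tin lies straight with its cap at (545,368) in the scene crop, next to the end wall's inner rim at about (540,385). In the top crop the cap reaches the rim at (147,163), and the head is untouched. I'll check the gap numerically.

Run:
```python
from h import *
s=r.camera("scene"); t=r.camera("top")
g=lambda x,y:(290+x/4.18-.5,210+y/4.18-.5); h=lambda x,y:(220+x/2-.5,130+y/2-.5)
T=lambda p:(R@(p[:2]-ctr)).round(4)
for n,x,y,z in[("rim outer",(452+618)/2-400,(366+411)/2,.019),("foot mid",(570+656)/2-400,(153+175)/2,.037),("capend low",543-400,372,.012),("back outer",(597+741)/2-400,(3+39)/2,.019)]: print(n,T(onz(s,*g(x,y),z)))
for n,x,y,z in[("cap top edge",147,160,.035),("rim outer",147,164,.019),("shoulderL",131,187,.037),("shoulderR",177,170,.037)]: print(n,T(onz(t,*h(x,y),z)))
im=s["image"]; 
# profile along the tray axis across cap end (tray x from .095 to .13 at z=.019)
f=240/np.tan(np.radians(s["vertical_fov"])/2); M=np.linalg.inv(np.array(s["cam_to_world"]))
y0=T(onz(s,*g(543-400,368),.02))[1]
for x in np.arange(.095,.136,.0025):
    w=np.append(ctr+R.T@[x,y0],.019); p=M[:3,:3]@w+M[:3,3]; q=p[:2]/p[2]; q=q*(1+s["k1"]*(q@q)); u,v=f*q[0]+s["cx"],f*q[1]+s["cy"]
    print(round(x,4),cv2.getRectSubPix(im,(1,1),(u,v))[0,0])
```

```text
rim outer [0.1267 0.0036]
foot mid [-0.0069  0.0038]
capend low [0.1129 0.0034]
back outer [-0.1237  0.0023]
cap top edge [ 0.1189 -0.0019]
rim outer [ 0.1188 -0.0011]
shoulderL [0.0983 0.0241]
shoulderR [ 0.0967 -0.0264]
0.095 [115 125 131]
0.0975 [115 126 131]
0.1 [117 128 134]
0.1025 [121 132 137]
0.105 [117 130 136]
0.1075 [107 120 126]
0.11 [ 82  95 102]
0.1125 [71 78 88]
0.115 [ 70  92 112]
0.1175 [ 87 141 176]
0.12 [100 165 203]
0.1225 [ 85 141 177]
0.125 [ 79 127 159]
0.1275 [ 79 126 158]
0.13 [ 62  96 124]
0.1325 [45 62 77]
0.135 [38 53 63]
```

Relative to the measured rims, the foot is at about -0.008, so the cap is at about 0.117 m, against the wall. That agrees with the force contact.

```bash
python3 -c "
from h import *
print(r.close_job())"
```

```text
the job is handed in; nothing more can be done
None
```

The tin was tipped over and slid until its cap met the tray's end wall; it was never lifted, the arm was clear, and the job was handed in at about 12 s with no verdict returned. In the final pictures the cap measured within about 1 mm of the wall and the head was in place; I did not re-measure the bowl and lighter, but the arm never came near them.

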